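Clamp the tube rack on the shaker

ROBOT

A 6-joint arm with a two-finger parallel gripper is mounted at the origin on a cart in front of the work surface, level with it; the furniture and walls round the work are solid. World frame = base frame: x ahead of the robot, y to its left, z up, the work surface at z = 0. Lengths are in m, angles in rad, forces in N, time in s.
With the tool pointing down it reaches from about 0.35 to 0.775 m from the base axis. Payload 7.3 kg.
Tool frame: the origin (TCP) lies at the very end of the fingers, on their centre line; the grasp point (between the pads) lies 19 mm behind it; z points along the fingers, y is the line along which they close (so a half turn about z gives the same grasp; the last joint's range is limited). The gripper opens to 92 mm and grips with 3 to 60 N. Pads are 19 mm wide; open, the fingers measure 130 mm over their backs; the gripper's body (75 mm by 190 mm) begins 47 mm behind the grasp point.
Start: joints at [1.073, 0.342, 1.524, -0, 1.275, -0.146], TCP at [0.181, 0.493, 0.19] pointing down, gripper open.
Joint ranges: [-2.53, 2.53], [-0.77, 2.02], [0.04, 2.7], [-1, 4.14], [0.28, 2.66], [-3.11, 3.11]. Speed limits (rad/s): [2.57, 2.57, 3.14, 3.14, 3.14, 3.14].

INTERFACE

Orientations are given as [roll, pitch, yaw] about the fixed x, y, z axes, in that order (R = Rz(yaw) Ry(pitch) Rx(roll)).
In Python, from cell import * gives the robot as it stands.
- The arm moves only by the tool step_arm, never from a script. Its argument "commands" is a list of rows, each a list of 7 numbers: the opening, from 0 (shut) to 1 (fully open), then the shift along the world's x, y, z in cm, then the turn, a rotation vector about the world's x, y, z in rad. A call has 1 to 5 rows; each row is the pose to reach, as a shift and turn from the pose commanded when the call began; what a row does not reach only later rows make up. A row lasts 1/12 s, in which the tool goes at most 41.7 mm and 7.16 degrees, less where a joint would pass 70% of its speed; a pose out of reach is approached as far as the arm can. A call with a gripper value outside its range is refused whole. The fingers move at their own pace and stop on an object; "grip_force" is the grip in N (left out, the last holds). Time passes only in rows, so rows that repeat a pose let the fingers close. It gives the time, the measured TCP pose, the force, the opening and the grip force at its end, in the units of the state.
- observe(): the state, without advancing time (a new reading comes with each control period).
- read_camera(name): name is "scene" or "top" or "wrist"; returns the picture (384x512x3 uint8, red, green, blue); there is no depth.
- camera_model(name): a dict with "vfov" (degrees; the focal length in pixels is half the picture's height over the tangent of half this angle, whatever the lens; pixels are square), "cx", "cy" (the principal point, pixels), "k1" (the pictures are not rectified: a ray, as slopes to the right and down, at radius r is drawn at 1 + k1 r^2 times it, then the intrinsics apply), "world_to_cam" (4x4, takes a point from world to camera coordinates). Camera axes: x right, y up, looking along -z (the intrinsics and any distortion apply to the point x, -y, -z); pixel columns grow to the right and rows downward; lengths in m; the calibration is good to about 2 mm. A picture is of the moment at which its call begins: read the wrist's pose just before it. camera_model takes no time and is no camera call; for the wrist camera it gives the pose at the moment of the call.
- hand_in(): hands the job in; it is judged then, once.
The state is a dict: "time": time; "qpos": joint angles; "qvel": joint speeds; "joint_efforts": joint torques, N m; "tool_pos": TCP position; "tool_rot": TCP orientation; "contact_force": force on the tool from outside, world axes, zero at the start; "torque": the same for the moment, N m; "opening": finger opening in m; "grip_force": force on a finger pad.
Only numpy, scipy, OpenCV 4.12 (cv2) and the standard library are available. Lean on these libraries where they do the work, as an engineer would, in place of code of your own. Each camera call takes 0.05 s, during which the arm holds its last target. There are 200 camera calls.

TASK

Clamp the tube rack down on the little bench shaker before a run: with a fingertip or the back of the fingers, push the steel clamp strap round over the rack until it meets its stop, and only then push the raised cam lever all the way down so that the strap's foot presses on the rack. Nothing is to be picked up or carried: leave the rack in its nest and the bottles and other small things where they stand, and finish with the hand clear of everything.

Things in the scene. Friction and masses are not known exactly. Their poses are not given: they have to be found in the camera images.
- shaker: white bench shaker, fixed to the worktop, 130 mm (its x) by 210 mm (its y); origin at the centre of its underside on the worktop, its x pointing from its front face (black knob and display) to its back, y to the left, z up. Its aluminium platform is 46 mm above the worktop. The clamp's upright post stands on the platform at (0, -75 mm).
- tube_rack: loose blue 18-hole tube rack, 62 x 125 x 36 mm, lying in a nest of 9 mm high rails on the platform, its top 82 mm above the worktop; origin at the centre of its underside, z up. It lies with its centre at about (0, +25 mm) of the shaker, long side along the shaker's y.
- strap_bar: the steel strap of the clamp: a level bar 22 mm wide and 12 mm thick, middle 103 mm above the worktop, reaching from the post to 110 mm from the post's axis, with a rubber foot (22 mm across, its underside about 3.5 mm above the rack while the lever is up) under it at 90 mm. Origin on the post's axis at mid thickness; its -x axis points along the bar to the foot end. Within 43 mm round the post's axis it sits in a steel yoke that turns with it.
- strap (a joint): swing of the strap about the upright post: 0 = pointing to the front (shaker's -x), grows clockwise seen from above, 1.571 = pointing to shaker +y across the middle of the rack, against its stop. Stiff (about 0.16 N m of friction): it stays where it is left.
- pivot (a point): point on the post's axis, 103 mm above the worktop, at the middle of the bar's thickness
- strap_end (a point): middle of the strap's thickness above the foot, 90 mm from the post's axis
- cam_lever (a joint): cam lever on the strap's yoke, at the end away from the foot: 0 = raised (75 degrees above level, leaning away from the foot), grows as it is pushed down and away from the foot, 1.2 = fully down at its stop (6 degrees above level, pointing straight away from the foot). Friction 0.16 N m, up to 0.3 N m in the last 0.2 rad as the foot meets the rack; it stays where it is left.
- lever_pin (a point): the lever's hinge pin, level and square to the strap, 32 mm from the post's axis on the side away from the foot, 85 mm above the worktop
- lever_handle (a point): point to push: middle of the upper face of the lever's black handle (the face that looks to the foot side when raised, and up when down), 75 mm along the lever from its pin and 5 mm above its middle line. The handle is 20 mm wide and 10 mm thick and runs from 39 to 97 mm from the pin.
- vial: loose capped glass vial, 22 mm across, 50 mm tall, standing behind the shaker; bystander
- dropper_bottle: loose white dropper bottle with a red cap, 34 mm across, 75 mm tall, standing in front of the shaker; bystander
- amber_bottle: loose amber bottle with a black cap, 48 mm across, 98 mm tall, right of the shaker; bystander
- beaker: loose beaker, 50 mm across, 66 mm tall, right of the shaker; bystander
- timer: loose white timer, 66 x 62 x 20 mm, lying to the left; bystander
- petri_dish: loose petri dish, 61 mm across, 16 mm tall, lying to the left; bystander

How it is judged:
By the outcome, as a careful person would: the job done as asked, in the order asked, and still so for the second after the job is handed in, with the robot touching nothing.
It also fails if it takes over 58 s, if anything falls off the work surface, if the arm or the gripper's body presses on something with over 40 N, if the wrist force passes 120 N, or if a joint passes its speed limit or range.

## Working session

There is one attempt and no reset: what is moved stays moved. The work goes in short steps, Python scripts to look and compute and a tool call to move; the robot and the scene stay as the last step left them, time stands still between calls to the robot, and variables do not carry over. Pictures are saved under pics/ and viewed, at most 10 in all, crops included, and the job is handed in when it is done.

Besides the shell and the picture viewer there is one more tool, called after "Request:" as name(argument=value, ...) on one line, values as JSON. step_arm: Moves the arm, as the interface text tells. Its arguments: {"type":"object","properties":{"commands":{"type":"array"},"grip_force":{"type":"number"}},"required":["commands"]}

```bash
mkdir -p pics; cat > h.py <<'E'
from cell import *
import numpy as np, cv2
def ray(name,u,v,m=None):
    m=m or camera_model(name); f=192/np.tan(np.radians(m['vfov'])/2)
    d=np.array([(u-m['cx'])/f,(v-m['cy'])/f]); s=d.copy()
    for _ in range(20): s=d/(1+m['k1']*(s@s))
    T=np.linalg.inv(np.array(m['world_to_cam'])); return T[:3,3],T[:3,:3]@np.array([s[0],-s[1],-1])
def onz(name,u,v,z,m=None):
    o,d=ray(name,u,v,m); return o+d*(z-o[2])/d[2]
def proj(name,p,m=None):
    m=m or camera_model(name); f=192/np.tan(np.radians(m['vfov'])/2)
    c=np.array(m['world_to_cam'])@np.append(p,1); s=np.array([c[0],-c[1]])/-c[2]
    s=s*(1+m['k1']*(s@s)); return s*f+[m['cx'],m['cy']]
def snap(name,fn):
    im=read_camera(name); cv2.imwrite('pics/'+fn,im[:,:,::-1]); return im
E
python3 - <<'E'
from h import *
a=snap('top','a.png');b=snap('scene','b.png')
for n in('top','scene'):
    T=np.linalg.inv(np.array(camera_model(n)['world_to_cam']));print(n,T.round(3).tolist())
print(observe())
E
```

```text
top [[-0.006, 0.989, -0.147, 0.34], [-1.0, -0.006, 0.002, -0.05], [0.001, 0.147, 0.989, 1.348], [0.0, 0.0, 0.0, 1.0]]
scene [[0.493, 0.726, -0.479, -0.074], [-0.87, 0.402, -0.287, -0.431], [-0.016, 0.558, 0.83, 1.152], [0.0, 0.0, 0.0, 1.0]]
{'time': 0.1, 'qpos': array([ 1.07299417e+00,  3.42635573e-01,  1.52491339e+00, -4.96555145e-06,
        1.27539285e+00, -1.45999238e-01]), 'qvel': array([ 0.00037366, -0.00311347, -0.00204762, -0.00211803, -0.00152011,
        0.00092246]), 'joint_efforts': array([ 2.10030979e-03, -4.32003236e+01, -2.44696176e+01,  7.18348590e-02,
        5.26119838e-02, -7.01456702e-05]), 'tool_pos': array([0.18069444, 0.49249171, 0.18972639]), 'tool_rot': array([-3.14025716e+00, -1.91578931e-04,  2.78979106e+00]), 'contact_force': array([-0.70780362, -0.29623238, -0.63887628]), 'torque': array([-0.00055513,  0.00470335,  0.02152704]), 'grip_force': 0.0, 'opening': 0.09192240551448128}
```

View pics/a.png

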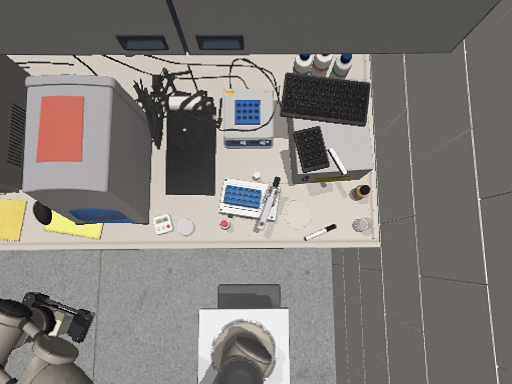

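View pics/b.png

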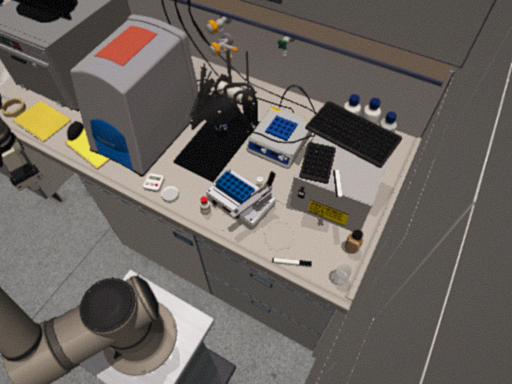

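The top view shows the shaker at about (250,198), the rack at (244,196), the strap running from about (262,225) to (276,185), and the dropper's red cap at (225,224). The scene view shows the raised lever at (270,180). I'll zoom in next.

```bash
python3 - <<'E'
from h import *
a=cv2.imread('pics/a.png')[170:240,205:295];b=cv2.imread('pics/b.png')[160:235,190:290]
A=cv2.resize(a,None,fx=8,fy=8,interpolation=cv2.INTER_CUBIC);B=cv2.resize(b,None,fx=8,fy=8,interpolation=cv2.INTER_CUBIC)
cv2.imwrite('pics/a2.png',A);cv2.imwrite('pics/b2.png',B)
im=cv2.imread('pics/a.png')
hsv=cv2.cvtColor(im,cv2.COLOR_BGR2HSV)
m=((hsv[...,0]>95)&(hsv[...,0]<125)&(hsv[...,1]>140)).astype(np.uint8)
m[:172]=0;m[225:]=0;m[:,:210]=0;m[:,290:]=0
ys,xs=np.where(m);r=cv2.minAreaRect(np.c_[xs,ys].astype(np.float32));print(r)
P=[onz('top',*c,0.082) for c in cv2.boxPoints(r)];print(np.round(P,3))
E
```

```text
((242.31080627441406, 195.6351318359375), (34.68818664550781, 16.933095932006836), 9.462322235107422)
[[ 0.524  0.063  0.082]
 [ 0.583  0.054  0.082]
 [ 0.562 -0.067  0.082]
 [ 0.503 -0.056  0.082]]
```

View pics/a2.png

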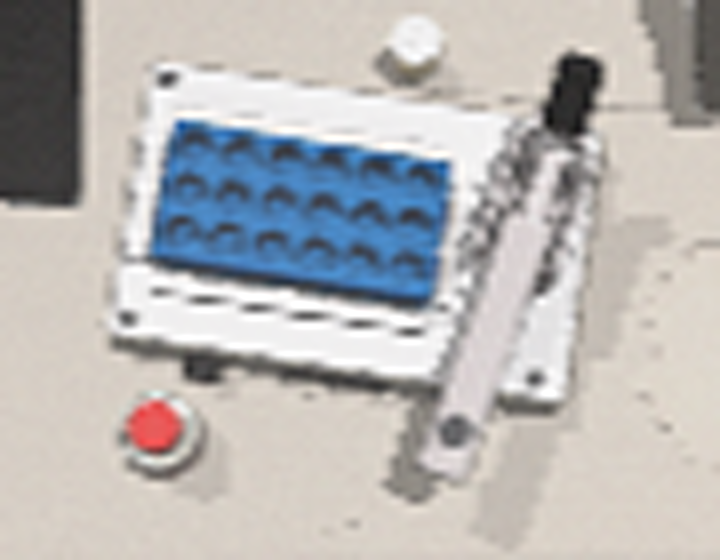

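View pics/b2.png

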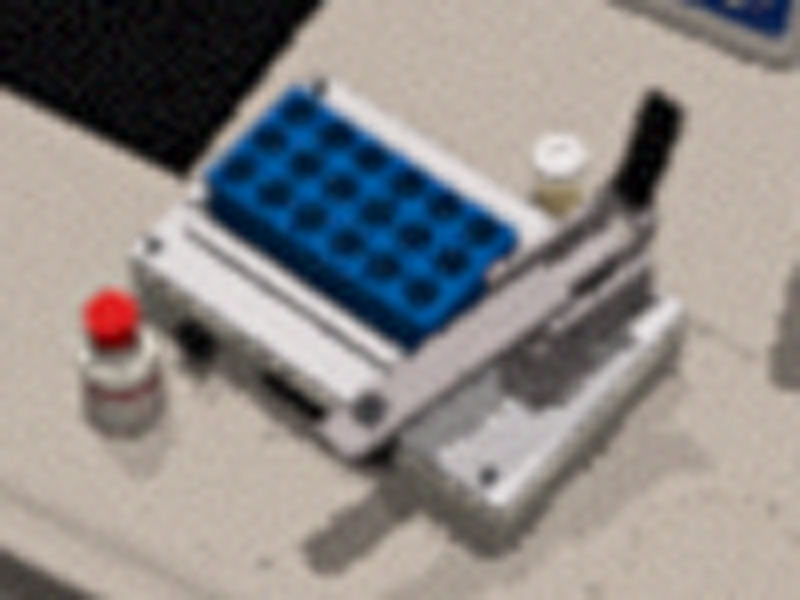

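The crops show the strap's foot screw at about (261.9,224) in the top view, so the strap sits roughly at swing 0, slightly short of it, to the right of the rack. The lever is raised at the back right. The space right of the strap is free.

```bash
python3 - <<'E'
from h import *
g=lambda x,y:(205+x/8,170+y/8)
print('screw',onz('top',*g(455,432),.109).round(3))
print('bar ends',onz('top',*g(447,472),.109).round(3),onz('top',*g(550,165),.109).round(3))
print('handle top',onz('top',*g(582,65),.178).round(3))
print('scene screw',onz('scene',190+370/8,160+407/8,.109).round(3))
yaw=-.17;R=np.array([[np.cos(yaw),-np.sin(yaw)],[np.sin(yaw),np.cos(yaw)]])
# platform screws z .046
for n,q in dict(bl=(167,78),fl=(127,318),fr=(535,378)).items():print(n,onz('top',*g(*q),.047).round(3))
for n,q in dict(bl=(320,88),fl=(152,245),fr=(488,475)).items():print('sc',n,onz('scene',190+q[0]/8,160+q[1]/8,.047).round(3))
print('dropper',onz('top',*g(155,427),.075).round(3))
print('box',onz('top',110,222,.0).round(3),onz('top',150,222,0).round(3),onz('top',128,80,.35).round(3))
print('rack scene corners',[onz('scene',190+x/8,160+y/8,.082).round(3)[:2].tolist() for x,y in((298,85),(208,178),(412,325),(518,240))])
print('rack top corners',[onz('top',*g(x,y),.082).round(3)[:2].tolist() for x,y in((178,122),(153,258),(432,292),(450,160))])
E
```

```text
screw [ 0.441 -0.069  0.109]
bar ends [ 0.424 -0.065  0.109] [ 0.555 -0.111  0.109]
handle top [ 0.585 -0.121  0.178]
scene screw [ 0.446 -0.065  0.109]
bl [0.607 0.059 0.047]
fl [0.498 0.076 0.047]
fr [ 0.47  -0.106  0.047]
sc bl [0.609 0.061 0.047]
sc fl [0.502 0.081 0.047]
sc fr [ 0.473 -0.102  0.047]
dropper [0.446 0.061 0.075]
box [0.46  0.488 0.   ] [0.46  0.341 0.   ] [0.839 0.317 0.35 ]
rack scene corners [[0.584, 0.055], [0.524, 0.062], [0.502, -0.051], [0.559, -0.068]]
rack top corners [[0.58, 0.051], [0.52, 0.062], [0.504, -0.06], [0.563, -0.068]]
```

Request:
step_arm(commands=[[0,2,-3,2,0,0,0.1],[0,4,-6,4,0,0,0.196],[0,6,-9,6,0,0,0.196],[0,8,-12,6,0,0,0.196],[0,10,-15,6,0,0,0.196]])

```text
time: 0.52
tool_pos: [0.2817, 0.3418, 0.2513]
tool_rot: [3.14, 0.001, 2.987]
contact_force: [1.3, 0.3, 0.0]
opening: 0.063
grip_force: 0.0
```

Request:
step_arm(commands=[[0,1.5,-4,0,0,0,0],[0,3,-8,0,0,0,0],[0,4.5,-12,0,0,0,0],[0,6,-16,0,0,0,0],[0,7.5,-20,0,0,0,0]])

```text
time: 0.93
tool_pos: [0.354, 0.1459, 0.2502]
tool_rot: [3.141, -0.0, 2.986]
contact_force: [1.5, 1.0, -0.8]
opening: 0.0302
grip_force: 0.0
```

```bash
python3 - <<'E'
from h import *
s=observe();print(s['time'],s['tool_pos'],s['tool_rot'],s['qpos'],s['opening'],s['contact_force'])
ex=np.array([.988,-.154]);ey=np.array([.154,.988]);P=np.array([.527,-.100])
for f in [.1,.22,.4,.6,.8,1,1.2,1.4,1.571]:
    c,n=np.cos(f),np.sin(f);u=-c*ex+n*ey;m=n*ex+c*ey
    print(f,(P+.075*u-(.011+.019*c+.0095*n)*m).round(4))
pin=P-.032*ey
for a in [75,60,45,30,15,6]:
    t=np.radians(a);d=.075*np.cos(t)+.005*np.sin(t)*-1;z=.085+.075*np.sin(t)+.005*np.cos(t)
    print(a,(pin-ey*(d-.019)).round(4),round(z,4))
E
```

```text
0.9333 [0.35395354 0.1459282  0.2502393 ] [ 3.14147163e+00 -1.20714683e-04  2.98620684e+00] [ 1.89999958e-01  2.65964905e-02  1.75306850e+00  1.58184411e-04
  1.36200027e+00 -1.22544334e+00] 0.030213252593145053 [ 1.49339967  1.0055631  -0.80255344]
0.1 [ 0.4467 -0.111 ]
0.22 [ 0.4456 -0.102 ]
0.4 [ 0.4463 -0.0879]
0.6 [ 0.4504 -0.072 ]
0.8 [ 0.4583 -0.0567]
1 [ 0.4699 -0.0432]
1.2 [ 0.4848 -0.0325]
1.4 [ 0.5022 -0.0254]
1.571 [ 0.5183 -0.0227]
75 [ 0.5228 -0.1273] 0.1587
60 [ 0.5199 -0.1456] 0.1525
45 [ 0.5174 -0.1617] 0.1416
30 [ 0.5154 -0.1745] 0.1268
15 [ 0.514  -0.1831] 0.1092
6 [ 0.5136 -0.186 ] 0.0978
```

Request:
step_arm(commands=[[0,1.2,-4,0,0,0,0],[0,2.4,-8,0,0,0,0],[0,3.6,-12,0,0,0,0],[0,4.8,-16,0,0,0,0],[0,6,-20,0,0,0,0]])

```text
time: 1.35
tool_pos: [0.4138, -0.0539, 0.2503]
tool_rot: [3.141, -0.0, 2.985]
contact_force: [1.1, 0.1, -0.0]
opening: 0.0006
grip_force: 0.0
```

Request:
step_arm(commands=[[0,1,-4,0,0,0,0],[0,2.3,-7.1,0,0,0,0],[0,2.3,-7.1,0,0,0,0],[0,2.3,-7.1,0,0,0,0]])

```text
time: 1.68
tool_pos: [0.4367, -0.124, 0.2495]
tool_rot: [3.141, -0.002, 2.983]
contact_force: [-0.7, 0.3, -0.1]
opening: 0.0004
grip_force: 0.0
```

```bash
python3 - <<'E'
from h import *
m=camera_model('wrist')
snap('wrist','w1.png')
s=observe();print(s['time'],s['tool_pos'],s['tool_rot'],s['opening'])
for n,p in dict(screw=(.443,-.067,.109),pivot=(.527,-.1,.109),end=(.425,-.060,.109),fr=(.4715,-.104,.047),tcp=s['tool_pos'],below=(s['tool_pos'][0],s['tool_pos'][1],.1)).items():print(n,proj('wrist',np.array(p),m).round(0))
E
```

```text
1.7333 [ 0.43645786 -0.12274749  0.24971893] [ 3.14058257e+00 -1.68275967e-03  2.98432118e+00] 0.00037095073456515365
screw [312. 173.]
pivot [292. 250.]
end [317. 155.]
fr [278. 190.]
tcp [260. 221.]
below [259. 174.]
```

View pics/w1.png

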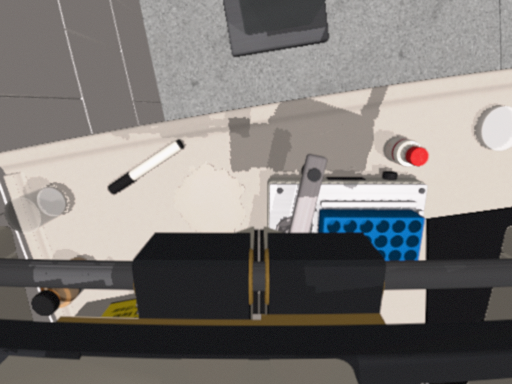

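```bash
python3 - <<'E'
from h import *
s=observe();t=s['tool_pos'];m=camera_model('wrist');print(np.linalg.inv(np.array(m['world_to_cam'])).round(3),m['vfov'])
ey=np.array([.154,.988,0]);ex=np.array([.988,-.154,0])
for b in(0,.019,.04,.066,.08):
  print(b,[proj('wrist',t+[0,0,b]+k*ey+j*ex,m).round(0).tolist() for k,j in((-.019,-.0095),(.019,-.0095),(-.095,-.0375),(.095,-.0375))])
E
```

```text
[[ 0.157 -0.953 -0.261  0.367]
 [ 0.988  0.151  0.04  -0.112]
 [ 0.001 -0.264  0.965  0.443]
 [ 0.     0.     0.     1.   ]] 61.609013803575216
0 [[228.0, 207.0], [288.0, 207.0], [104.0, 164.0], [412.0, 163.0]]
0.019 [[225.0, 217.0], [291.0, 217.0], [89.0, 170.0], [428.0, 169.0]]
0.04 [[221.0, 231.0], [295.0, 230.0], [68.0, 178.0], [448.0, 177.0]]
0.066 [[214.0, 253.0], [302.0, 253.0], [34.0, 191.0], [482.0, 190.0]]
0.08 [[210.0, 268.0], [307.0, 268.0], [10.0, 200.0], [506.0, 199.0]]
```

```bash
python3 - <<'E'
from h import *
a=cv2.imread('pics/w1.png')[195:335,125:395]
cv2.imwrite('pics/w1c.png',cv2.convertScaleAbs(cv2.resize(a,None,fx=2.9,fy=2.9,interpolation=cv2.INTER_CUBIC),alpha=1.8,beta=25))
E
```

```text
(no output)
```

View pics/w1c.png

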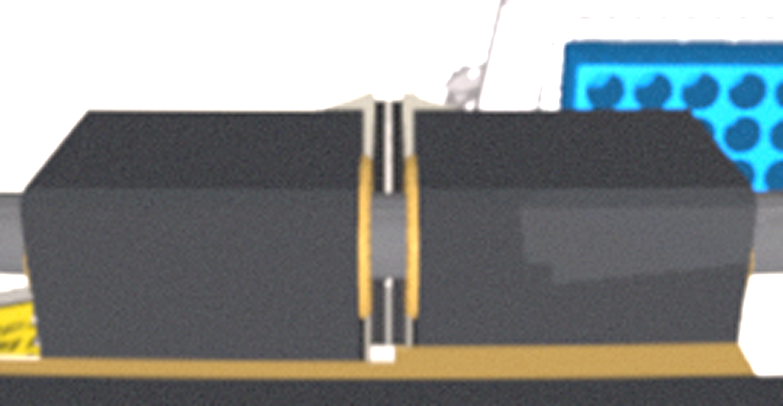

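Fingertips are partly hidden behind the carriages, and the strap is where predicted (screw at (314,174) against (312,173)). Descending beside the strap.

Request:
step_arm(commands=[[0,0,0,-4,0,0,0],[0,0.3,0,-8,0,0,0],[0,0.6,0,-12,0,0,0],[0,0.8,0,-15.5,0,0,0],[0,0.8,0,-15.5,0,0,0]])

```text
time: 2.15
tool_pos: [0.4406, -0.1193, 0.0901]
tool_rot: [3.138, -0.011, 2.988]
contact_force: [-1.1, 0.0, -0.0]
opening: 0.0003
grip_force: 0.0
```

Request:
step_arm(commands=[[0,0,0.8,0,0,0,0],[0,0,1.6,0,0,0,0],[0,0,2.4,0,0,0,0],[0,0,3.2,0,0,0,0],[0,0.1,4.0,0,0,0,0]])

```text
time: 2.57
tool_pos: [0.4466, -0.0818, 0.0969]
tool_rot: [-3.141, 0.003, 2.986]
contact_force: [0.4, 0.3, 0.1]
opening: 0.0004
grip_force: 0.0
```

Request:
step_arm(commands=[[0,0,0.6,-0.3,0,0,0],[0,0.2,1.2,-0.3,0,0,0],[0,0.4,1.8,-0.3,0,0,0],[0,0.6,2.2,-0.3,0,0,0]])

```text
time: 2.9
tool_pos: [0.4521, -0.06, 0.0924]
tool_rot: [3.141, 0.0, 2.986]
contact_force: [0.3, -0.2, -0.7]
opening: -0.0
grip_force: 0.0
```

```bash
python3 - <<'E'
from h import *
im=snap('top','c.png');b=snap('scene','d.png')
s=observe();print(s['tool_pos'],s['contact_force'])
A=cv2.resize(im[170:240,205:295],(450,350),interpolation=cv2.INTER_CUBIC);B=cv2.resize(b[160:235,190:265],(350,350),interpolation=cv2.INTER_CUBIC)
cv2.imwrite('pics/cd.png',np.hstack([A,B])[:,:,::-1])
E
```

```text
[ 0.45230613 -0.06022061  0.09232166] [ 0.76003144  0.89007224 -0.20339044]
```

View pics/cd.png

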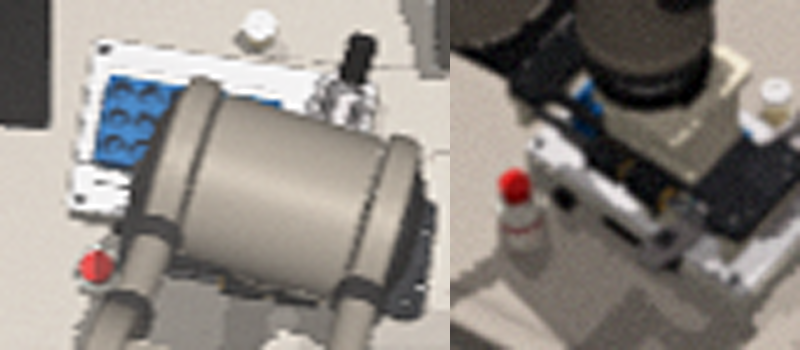

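```bash
python3 - <<'E'
from h import *
m=camera_model('wrist');im=snap('wrist','w2.png')
for f in(.22,.45,.6):
    ex=np.array([.988,-.154]);ey=np.array([.154,.988]);P=np.array([.527,-.100]);u=-np.cos(f)*ex+np.sin(f)*ey
    print(f,proj('wrist',np.append(P+.09*u,.109),m).round(0),proj('wrist',np.append(P+.11*u,.109),m).round(0))
for n in('a','c'):
    g=cv2.imread(f'pics/{n}.png').max(2)[172:190,268:290]; y,x=np.where(g<60); print(n,x.mean()+268,y.mean()+172,len(x))
E
```

```text
0.22 [244. 218.] [251. 186.]
0.45 [278. 229.] [293. 200.]
0.6 [297. 240.] [317. 213.]
a 276.0851063829787 181.40425531914894 47
c 276.0851063829787 181.40425531914894 47
```

View pics/w2.png

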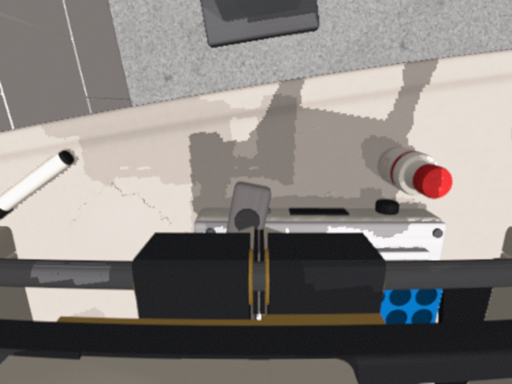

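The strap has not moved: the screw is still at (247,219). The fingertips don't show at the projected TCP, so when shut they seem to end higher than expected. I'll back off, lower the hand and push again.

Request:
step_arm(commands=[[0,-0.4,-2,0,0,0,0],[0,-0.8,-4,0,0,0,0],[0,-1.2,-6,0,0,0,0],[0,-1.2,-6,-1.5,0,0,0],[0,-1.2,-6,-2.8,0,0,0]])

```text
time: 3.47
tool_pos: [0.4402, -0.1224, 0.0643]
tool_rot: [-3.141, 0.002, 2.983]
contact_force: [-0.7, 0.8, -0.6]
opening: 0.0002
grip_force: 0.0
```

Request:
step_arm(commands=[[0,0,0.6,0,0,0,0],[0,0,1.2,0,0,0,0],[0,0,1.8,0,0,0,0],[0,0,2.2,0,0,0,0]])

```text
time: 3.8
tool_pos: [0.4403, -0.0978, 0.065]
tool_rot: [3.142, 0.001, 2.987]
contact_force: [1.1, 0.7, 0.5]
opening: 0.0004
grip_force: 0.0
```

Request:
step_arm(commands=[[0,0,0.4,0,0,0,0],[0,0,0.8,0,0,0,0],[0,0,1.2,0,0,0,0]])

```text
time: 4.05
tool_pos: [0.4405, -0.0866, 0.0649]
tool_rot: [-3.141, 0.002, 2.987]
contact_force: [0.9, -2.0, 2.2]
opening: 0.0004
grip_force: 1.2
```

Request:
step_arm(commands=[[0,0,0.4,0,0,0,0],[0,0,0.8,0,0,0,0],[0,0.1,1.2,0,0,0,0]])

```text
time: 4.3
tool_pos: [0.4414, -0.0747, 0.0647]
tool_rot: [-3.141, 0.001, 2.986]
contact_force: [0.2, -1.7, 3.0]
opening: 0.0008
grip_force: 1.5
```

```bash
python3 - <<'E'
from h import *
m=camera_model('wrist');im=snap('wrist','w3.png');s=observe();print(s['tool_pos'],s['contact_force'],s['torque'])
ex=np.array([.988,-.154]);ey=np.array([.154,.988]);P=np.array([.527,-.100])
for f in(.22,.35,.5):
    u=-np.cos(f)*ex+np.sin(f)*ey
    print(f,proj('wrist',np.append(P+.09*u,.109),m).round(0),proj('wrist',np.append(P+.11*u,.109),m).round(0))
print(proj('wrist',s['tool_pos'],m))
t=cv2.imread('pics/c.png')
c=read_camera('top')[:,:,::-1];cv2.imwrite('pics/e.png',c)
g=c.max(2)[172:192,268:290]; y,x=np.where(g<60); print(x.mean()+268,y.mean()+172,len(x))
cv2.imwrite('pics/w3z.png',cv2.resize(im[140:260,180:340][:,:,::-1],None,fx=4.5,fy=4.5,interpolation=cv2.INTER_CUBIC))
E
```

```text
[ 0.44141789 -0.07410538  0.06463688] [ 0.32889964 -1.20391806  2.5924155 ] [-0.27742738 -0.17868408  0.00448685]
0.22 [274. 253.] [283. 216.]
0.35 [296. 258.] [311. 224.]
0.5 [319. 268.] [340. 236.]
[259.23545174 221.04498728]
278.75555555555553 182.42222222222222 45
```

View pics/w3z.png

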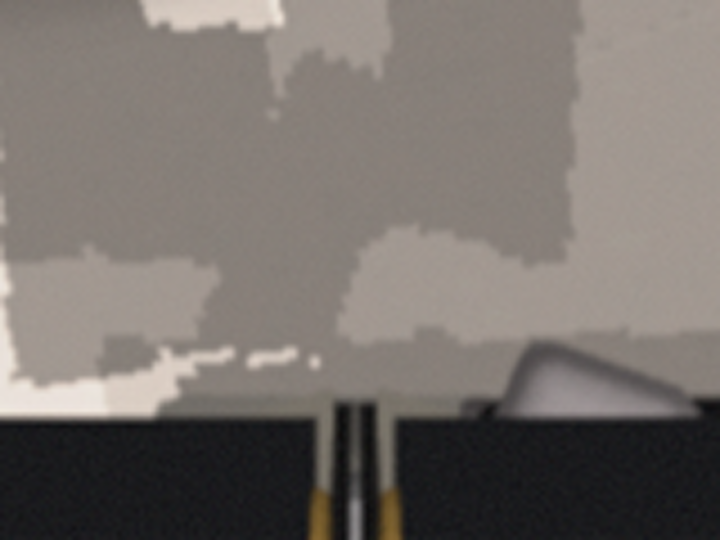

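The strap end now shows at about (301..335, 216..232) in the wrist view, so the strap has moved to about 0.36 rad and is being pushed. I'll lower slightly for a firmer hold and follow the arc.

Request:
step_arm(commands=[[0,0,0,-0.5,0,0,0],[0,0.2,0.6,-0.5,0,0,0],[0,0.4,1.1,-0.5,0,0,0],[0,0.7,1.7,-0.5,0,0,0],[0,1.0,2.2,-0.5,0,0,0]])

```text
time: 4.82
tool_pos: [0.4508, -0.0522, 0.0592]
tool_rot: [3.141, -0.001, 2.986]
contact_force: [-0.6, -2.5, 1.7]
opening: 0.0003
grip_force: 1.3
```

```bash
cat > chk.py <<'E'
from h import *
s=observe();print(s['time'],s['tool_pos'],s['contact_force'],s['torque'])
c=read_camera('top')[:,:,::-1];cv2.imwrite('pics/e.png',c)
# handle tip -> swing angle
g=(c.max(2)<60).astype(np.uint8); g[:165]=0;g[215:]=0;g[:,:268]=0;g[:,300:]=0
n,l,st,ce=cv2.connectedComponentsWithStats(g)
for i in range(1,n):
    if st[i,4]>15:
        p=onz('top',*ce[i],.150)[:2]-np.array([.527,-.1]);print(ce[i].round(1),st[i].tolist(),p.round(3),'swing',np.arctan2(-p@[.154,.988],p@[.988,-.154]).round(2))
E
python3 chk.py
```

```text
4.8167 [ 0.45079743 -0.05222491  0.05918318] [-0.56402805 -2.49361157  1.70145161] [-0.43293156  0.05163403 -0.11322954]
[282.8 186.1] [279, 182, 8, 9, 45] [ 0.036 -0.039] swing 0.67
```

Request:
step_arm(commands=[[0,0.35,0.5,0,0,0,0],[0,0.75,1.0,0,0,0,0],[0,1.2,1.5,0,0,0,0],[0,1.7,1.95,0,0,0,0],[0,2.3,2.4,0,0,0,0]])

```text
time: 5.28
tool_pos: [0.474, -0.0281, 0.0592]
tool_rot: [3.141, -0.001, 2.986]
contact_force: [-1.8, -1.8, 1.9]
opening: 0.0006
grip_force: 1.1
```

Request:
step_arm(commands=[[0,0.5,0.3,0,0,0,0],[0,1.0,0.6,0,0,0,0],[0,1.5,0.85,0,0,0,0],[0,1.8,1.0,0,0,0,0]])

```text
time: 5.62
tool_pos: [0.4924, -0.0183, 0.0592]
tool_rot: [3.141, -0.0, 2.986]
contact_force: [-0.7, -1.2, -0.0]
opening: 0.0004
grip_force: 0.9
```

```bash
python3 chk.py
```

```text
5.6167 [ 0.49237359 -0.01831234  0.05916132] [-0.70660506 -1.24433484 -0.02347614] [-0.23724373  0.22048958  0.01539096]
[287.  194.5] [284, 191, 7, 8, 38] [ 0.008 -0.052] swing 1.27
```

Request:
step_arm(commands=[[0,0.3,0.1,0,0,0,0],[0,0.6,0.2,0,0,0,0]])

```text
time: 5.83
tool_pos: [0.4978, -0.0167, 0.0592]
tool_rot: [3.142, -0.001, 2.986]
contact_force: [-2.1, -1.8, -0.4]
opening: 0.0008
grip_force: 0.9
```

Request:
step_arm(commands=[[0,0.3,0.1,0,0,0,0],[0,0.6,0.2,0,0,0,0]])

```text
time: 6.0
tool_pos: [0.504, -0.0147, 0.0593]
tool_rot: [3.141, -0.0, 2.986]
contact_force: [-1.6, -0.9, -0.2]
opening: 0.0002
grip_force: 0.9
```

Request:
step_arm(commands=[[0,0.3,0.05,0,0,0,0],[0,0.6,0.1,0,0,0,0]])

```text
time: 6.17
tool_pos: [0.5101, -0.0137, 0.0593]
tool_rot: [3.142, -0.0, 2.986]
contact_force: [-2.5, 0.2, -0.2]
opening: 0.0004
grip_force: 0.8
```

Request:
step_arm(commands=[[0,0.3,0,0,0,0,0],[0,0.6,0,0,0,0,0]])

```text
time: 6.33
tool_pos: [0.5161, -0.0136, 0.0593]
tool_rot: [3.141, -0.0, 2.986]
contact_force: [-1.9, -0.5, 0.0]
opening: 0.0002
grip_force: 0.9
```

```bash
python3 chk.py
```

```text
6.3333 [ 0.5161203  -0.01360296  0.05932663] [-1.88754099 -0.54797218  0.04127653] [-0.09849425  0.33062383 -0.00934916]
[287.1 198.7] [284, 196, 8, 7, 37] [-0.006 -0.053] swing 1.53
```

Nearly at the stop. I'll keep going in 2 mm steps until the force rises.

Request:
step_arm(commands=[[0,0.2,0,0,0,0,0],[0,0.3,0,0,0,0,0]])

```text
time: 6.55
tool_pos: [0.5191, -0.0137, 0.0593]
tool_rot: [3.141, -0.0, 2.986]
contact_force: [-2.3, -0.8, 0.1]
opening: 0.0004
grip_force: 0.9
```

Request:
step_arm(commands=[[0,0.2,0,0,0,0,0],[0,0.2,0,0,0,0,0]])

```text
time: 6.72
tool_pos: [0.5195, -0.0136, 0.0592]
tool_rot: [-3.141, -0.003, 2.986]
contact_force: [-5.7, -1.2, 3.3]
opening: 0.0004
grip_force: 3.0
```

Request:
step_arm(commands=[[0,0.15,0,0,0,0,0],[0,0.15,0,0,0,0,0]])

```text
time: 6.88
tool_pos: [0.5196, -0.0136, 0.0591]
tool_rot: [-3.141, -0.006, 2.986]
contact_force: [-11.8, -0.5, 6.1]
opening: 0.0006
grip_force: 5.2
```

The strap is at its stop: the tool stalls at x=0.5196 and the force rises to 12 N. Backing off and going up.

Request:
step_arm(commands=[[0,-1,0,0,0,0,0],[0,-2.5,0,0,0,0,0],[0,-2.5,0,4,0,0,0],[0,-2.5,0,8,0,0,0],[0,-2.5,0,12,0,0,0]])

```text
time: 7.3
tool_pos: [0.4972, -0.0136, 0.1808]
tool_rot: [3.141, -0.0, 2.986]
contact_force: [1.4, -0.4, 0.9]
opening: 0.0005
grip_force: 0.0
```

Request:
step_arm(commands=[[0,0,0,4,0,0,0],[0,0,0,5,0,0,0],[0,0,0,5,0,0,0]])

```text
time: 7.55
tool_pos: [0.4999, -0.014, 0.2334]
tool_rot: [3.141, 0.009, 2.986]
contact_force: [-0.8, 0.6, -0.2]
opening: 0.0003
grip_force: 0.0
```

```bash
python3 chk.py; python3 - <<'E'
from h import *
# strap screw: dark spot
print(proj('top',np.array([.527+.0139,-.1+.0889,.109])))
E
```

```text
7.55 [ 0.4998686  -0.01398899  0.23339805] [-0.7645764   0.59586256 -0.19861377] [0.05639967 0.01144819 0.01515497]
[270.  184.2] [268, 171, 5, 26, 41] [0.043 0.004] swing -0.24
[287.  199.4] [284, 197, 7, 6, 37] [-0.009 -0.052] swing 1.58
[244.78260625 194.94163243]
```

Request:
step_arm(commands=[[0,0.8,-3.5,0,0,0,0],[0,1.6,-7,0,0,0,0],[0,2.4,-10.6,0,0,0,0],[0,2.4,-10.6,0,0,0,0],[0,2.4,-10.6,-3,0,0,0]])

```text
time: 8.02
tool_pos: [0.5238, -0.1224, 0.2013]
tool_rot: [-3.14, 0.007, 2.982]
contact_force: [1.1, 0.1, 0.5]
opening: 0.0003
grip_force: 0.0
```

Request:
step_arm(commands=[[0,0,0,-2,0,0,0],[0,0,0,-4,0,0,0],[0,0,0,-6,0,0,0],[0,0,0,-7,0,0,0],[0,0,0,-7,0,0,0]])

```text
time: 8.43
tool_pos: [0.5192, -0.1186, 0.1257]
tool_rot: [3.14, -0.007, 2.986]
contact_force: [-0.1, 0.4, -0.5]
opening: 0.0005
grip_force: 0.0
```

Request:
step_arm(commands=[[0,0,-0.6,0.2,0,0,0],[0,0,-1.2,0.2,0,0,0],[0,0,-1.8,0.2,0,0,0],[0,0,-2.3,0.2,0,0,0]])

```text
time: 8.77
tool_pos: [0.522, -0.1439, 0.1324]
tool_rot: [-3.141, 0.002, 2.985]
contact_force: [-0.8, 0.9, 1.7]
opening: 0.0001
grip_force: 0.7
```

Request:
step_arm(commands=[[0,0,-0.5,-0.1,0,0,0],[0,-0.1,-1,-0.3,0,0,0],[0,-0.2,-1.5,-0.5,0,0,0]])

```text
time: 9.02
tool_pos: [0.5199, -0.1586, 0.1268]
tool_rot: [-3.141, 0.002, 2.986]
contact_force: [1.4, 0.9, 1.7]
opening: 0.0001
grip_force: 0.9
```

```bash
python3 chk.py
```

```text
9.0167 [ 0.51986048 -0.15857745  0.12680316] [1.41488541 0.85642648 1.74876059] [ 0.12775873 -0.17692989 -0.04013783]
[272.4 176.6] [268, 165, 11, 24, 49] [ 0.069 -0.005] swing -0.09
[287.1 202. ] [274, 194, 26, 15, 131] [-0.017 -0.052] swing 1.73
```

Request:
step_arm(commands=[[0,-0.1,-0.6,-0.5,0,0,0],[0,-0.3,-1.2,-1.0,0,0,0],[0,-0.4,-1.9,-1.6,0,0,0]])

```text
time: 9.32
tool_pos: [0.5153, -0.1772, 0.11]
tool_rot: [-3.142, 0.0, 2.986]
contact_force: [0.9, 0.5, 2.4]
opening: 0.0002
grip_force: 0.9
```

Request:
step_arm(commands=[[0,-0.1,-0.5,-0.5,0,0,0],[0,-0.2,-1.0,-1.0,0,0,0],[0,-0.2,-1.4,-1.6,0,0,0]])

```text
time: 9.57
tool_pos: [0.5128, -0.1912, 0.0936]
tool_rot: [3.141, -0.001, 2.986]
contact_force: [-1.0, 0.2, 1.2]
opening: 0.0006
grip_force: 0.9
```

Request:
step_arm(commands=[[0,0,-0.3,-0.6,0,0,0],[0,-0.1,-0.6,-1.2,0,0,0],[0,-0.1,-0.8,-1.7,0,0,0]])

```text
time: 9.82
tool_pos: [0.5122, -0.1992, 0.0766]
tool_rot: [-3.142, -0.0, 2.986]
contact_force: [-1.5, 0.0, 3.8]
opening: 0.0004
grip_force: 1.1
```

```bash
python3 chk.py
```

```text
9.8167 [ 0.51217178 -0.19916986  0.07658407] [-1.48934224  0.04786011  3.84600743] [-0.00741492  0.19887842 -0.02204262]
[291.7 175.6] [287, 165, 12, 23, 63] [ 0.072 -0.069] swing 0.61
[279.1 192.7] [274, 184, 12, 22, 110] [ 0.014 -0.027] swing 0.92
[294.4 202.9] [286, 188, 14, 23, 100] [-0.02  -0.076] swing 1.67
```

Tracking as planned. I'll press the last stretch down in small steps until the force rises sharply.

Request:
step_arm(commands=[[0,0,-0.1,-0.4,0,0,0],[0,0,-0.2,-0.8,0,0,0]])

```text
time: 10.03
tool_pos: [0.5123, -0.2009, 0.0692]
tool_rot: [-3.141, -0.0, 2.986]
contact_force: [-1.7, -0.8, 3.7]
opening: 0.0003
grip_force: 1.4
```

Request:
step_arm(commands=[[0,0,-0.1,-0.3,0,0,0],[0,0,-0.1,-0.5,0,0,0]])

```text
time: 10.2
tool_pos: [0.5123, -0.2019, 0.0641]
tool_rot: [-3.141, -0.0, 2.986]
contact_force: [-1.4, -1.3, 2.5]
opening: 0.0005
grip_force: 1.6
```

Request:
step_arm(commands=[[0,0,0,-0.2,0,0,0],[0,0,0,-0.2,0,0,0]])

```text
time: 10.37
tool_pos: [0.5125, -0.2019, 0.0623]
tool_rot: [-3.141, 0.0, 2.986]
contact_force: [-1.7, -0.8, 1.3]
opening: 0.0003
grip_force: 0.9
```

Request:
step_arm(commands=[[0,0,0,-0.2,0,0,0],[0,0,0,-0.2,0,0,0]])

```text
time: 10.53
tool_pos: [0.5129, -0.2021, 0.0618]
tool_rot: [-3.141, 0.002, 2.986]
contact_force: [-3.6, -0.2, 11.9]
opening: 0.0005
grip_force: 6.0
```

Request:
step_arm(commands=[[0,0,0,-0.15,0,0,0],[0,0,0,-0.2,0,0,0],[0,0,0,-0.2,0,0,0]])

```text
time: 10.78
tool_pos: [0.5133, -0.2023, 0.0614]
tool_rot: [-3.14, 0.003, 2.986]
contact_force: [-6.3, 1.0, 23.1]
opening: 0.0001
grip_force: 11.5
```

Request:
step_arm(commands=[[0,0,0,2,0,0,0],[0,0,0,6,0,0,0],[0,0,0,10,0,0,0],[0,0,0,14,0,0,0],[0,0,0,18,0,0,0]])

```text
time: 11.2
tool_pos: [0.5122, -0.2011, 0.24]
tool_rot: [3.141, -0.0, 2.986]
contact_force: [1.9, 0.4, -0.3]
opening: 0.0003
grip_force: 0.0
```

Request:
step_arm(commands=[[0,-3,-1,1,0,0,0],[0,-6,-2,2,0,0,0],[0,-9,-3,2,0,0,0],[0,-12,-4,2,0,0,0],[0,-12,-4,2,0,0,0]])

```text
time: 11.62
tool_pos: [0.3888, -0.2424, 0.2586]
tool_rot: [-3.141, -0.001, 2.983]
contact_force: [1.4, -1.1, -0.7]
opening: 0.0002
grip_force: 0.0
```

```bash
python3 - <<'E'
from h import *
s=observe();print(s['time'],s['tool_pos'],s['contact_force'])
w=snap('scene','f.png');t=snap('top','g.png')
A=cv2.resize(t[170:240,205:305],(450,315),interpolation=cv2.INTER_CUBIC);B=cv2.resize(w[160:235,190:265],(315,315),interpolation=cv2.INTER_CUBIC)
cv2.imwrite('pics/fg.png',np.hstack([A,B])[:,:,::-1])
E
```

```text
11.6167 [ 0.38879998 -0.24238897  0.25859693] [ 1.40443664 -1.05473247 -0.71543795]
```

View pics/fg.png

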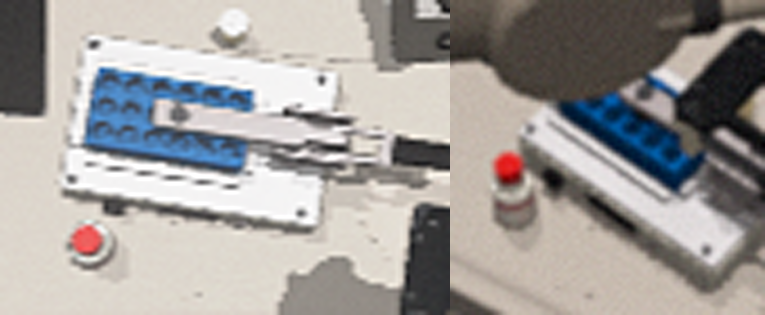

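The strap lies across the middle of the rack (screw at about (180,113) in the crop). The lever is flat and points straight away from the foot at (420,152). The rack and bottles are unmoved and the hand is clear.

```bash
python3 -c "
from cell import *
print(hand_in())"
```

```text
the job is handed in; nothing more can be done
None
```

The strap was swung round to its stop over the rack first, then the cam lever was pushed fully down; the rack and bottles look undisturbed in the last picture, the hand is clear, and the job was handed in at about 12 s (no verdict was shown).

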